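Clip the probe thermometer into the sample carrier and hold the loaded carrier up level

ROBOT

A 6-joint arm with a two-finger parallel gripper is mounted at the origin on a cart in front of the work surface, level with it; the furniture and walls round the work are solid. World frame = base frame: x ahead of the robot, y to its left, z up, the work surface at z = 0. Lengths are in m, angles in rad, forces in N, time in s.
With the tool pointing down it reaches from about 0.35 to 0.975 m from the base axis. Payload 4.9 kg.
Tool frame: the origin (TCP) lies midway between the tips of the shut fingers; the grasp point (between the pads) lies 19 mm behind it (arm.hold_point_z is the distance from the TCP to the grasp point, in m); z points along the fingers, y is the line along which they close (so a half turn about z gives the same grasp; the last joint's range is limited). The gripper opens to 85 mm and grips with 20 to 120 N. Pads are 22 mm wide; open, the fingers measure 114 mm over their backs; the gripper's body (76 mm by 85 mm) begins 54 mm behind the grasp point. The pads swing forward as they close: fully open they stand 13 mm farther back than shut.
Start: joints at [1.099, 0.053, 1.613, -0, 1.476, -0.119], TCP at [0.216, 0.586, 0.206] pointing down, gripper open.
Joint ranges: [-3.01, 3.01], [-1.01, 2.22], [0.06, 2.58], [-1.02, 4.17], [0.09, 2.62], [-3.14, 3.14]. Speed limits (rad/s): [2.57, 2.57, 3.14, 3.14, 3.14, 3.14].

INTERFACE

Orientations are given as a 3x3 rotation matrix whose columns are the frame's x, y, z axes.
In Python, from station import arm gives the robot as it stands. The module is installed in compiled form; this text tells all that it offers. Calls block until the motion is done:
- arm.move_to(position, orientation): joint-space move of the TCP to a pose.
- arm.movel(position, rot=None, vel=0.15): straight line of the TCP; rot=None keeps the orientation; vel is the mean speed in m/s.
- arm.movej(angles): joint-space move.
- arm.move_gripper(opening, grip_force=None): finger opening in m; grip_force is the grip in N (None keeps the last); returns when the fingers have stopped.
- arm.wait(seconds).
- arm.ik(position, orientation): joint angles nearest the present ones, or None.
- arm.get_obs(): the state.
- arm.snapshot(name): name is "scene" or "top" or "wrist"; returns the picture (400x640x3 uint8, red, green, blue); there is no depth.
- arm.calibration(name): a dict with "intrinsics" (3x3 intrinsics, pixels), "R" (3x3) and "t" (3): a world point X has camera coordinates R X + t; the wrist camera has in their place "hand_eye" (4x4, takes a point from camera to tool coordinates, whose origin is the TCP and whose axes are the flange's). Camera axes: x right, y down, z forward; pixel columns grow to the right and rows downward; lengths in m; the calibration is good to about 2 mm. A picture is of the moment at which its call begins: read the wrist's pose just before it. calibration takes no time and is no camera call.
A pose or a line that the arm cannot do raises arm.IKError and nothing moves.
- arm.sign_off(): hands the job in; it is judged then, once.
The state is a dict: "time_s": time; "q": joint angles; "joint_velocities": joint speeds; "joint_efforts": joint torques, N m; "eef_pos": TCP position; "eef_rot": TCP orientation; "wrist_force": force on the tool from outside, world axes, zero at the start; "ft_torque": the same for the moment, N m; "finger_gap": finger opening in m; "grip_force": force on a finger pad.
Only numpy, scipy, OpenCV 4.12 (cv2) and the standard library are available. Lean on these libraries where they do the work, as an engineer would, in place of code of your own. Each camera call takes 0.05 s, during which the arm holds its last target. There are 200 camera calls.

TASK

Get the sample carrier ready for the temperature round: push the probe thermometer's handle, centred, fully down into the spring clip at the side of the carrier, handle end pointing away from the robot and probe lying along the carrier, so that the jaws snap shut over it, and let go of it. Then take the carrier by the grey grip in the middle of its handle, lift it straight up about 10 cm clear of the worktop with the tub and the clipped thermometer aboard, and keep holding it there, level and still: the job finishes with the carrier held in the air, not put down.

Things in the scene. Friction and masses are not known exactly. Their poses are not given: they have to be found in the camera images.
- carrier: Steel sample carrier, loose, standing on the worktop; origin on its underside below the middle of its handle. Base 4 mm thick, x -100 to +100, y -70 to +157 mm, rims 14 mm high. The spring clip is on its +y side, roughly to the left seen from the robot. The handle bar runs along its x axis. About 0.65 kg loaded, centre of mass within 30 mm of the line below the grip.
- grip (a point): Middle of the grey grip on the carrier's handle bar: 26 mm across (along the carrier's y), 80 mm long (along its x), 22 mm high, its centre 108 mm above the carrier's underside, 33 mm clear above the tub's lid.
- clip (a point): Seat of the spring clip, carrier x +45, y +135, z 30 mm: here the underside of the thermometer handle's middle goes. Saddles with jaw pairs at carrier x +18 and +72, each 12 mm wide; fingers fit between them (42 mm), down to z 23 mm. Jaws face each other along carrier y, 16 mm apart, flared to 29 at z 65 mm. Pushing the handle down with some 3 to 10 N spreads them; they snap shut over it.
- jaw_outer (a joint): Sprung jaw on the carrier's +y side of the clip: 0 rad closed and empty, grows as it is spread outward (to 0.6). With the handle seated it is back at about 0.
- jaw_inner (a joint): Sprung jaw on the clip's other side, toward the carrier's handle: the same.
- probe: Probe thermometer lying loose: white handle 22 mm wide, 16 high, 78 long (own y +14 to +92 mm), thin steel probe 4 mm thick toward own -y (to -92 mm). Origin at mid-length on its underside, z up. 45 g. In the clip its +y axis (handle end) points along the carrier's +x axis and its origin lies at carrier x -8, y +135, z +30 mm.
- probe_handle (a point): Middle of the thermometer's handle: own y = +53 mm, 8 mm above its underside; the place to grip it, across the 22 mm width.
- tub: Square lidded sample tub, 105 x 118 x 60 mm, standing loose in the carrier's bay under the handle, lid top 64 mm above the carrier's underside. Origin on its underside, at carrier x 0, y -14 mm.
Not all that is in view belongs to the job. Leave any turquoise look-alike of the tub alone.

How it is judged:
By the outcome, as a careful person would: the job done as asked, in the order asked, and still so for the second after the job is handed in, while the arm keeps its last pose, push and grip.
It also fails if it takes over 51 s, if anything falls off the work surface, if the arm or the gripper's body presses on something with over 40 N, if the wrist force passes 120 N, or if a joint passes its speed limit or range.

## Working session

There is one attempt and no reset: what is moved stays moved. The work goes in short steps, each a Python script; the robot and the scene stay as the last script left them, time stands still between calls to the robot, and variables do not carry over. Pictures are saved under pics/ and viewed, at most 10 in all, crops included, and the job is handed in when it is done.

```bash
mkdir -p pics; ls
python3 - <<'E'
from station import arm
import cv2, numpy as np
o=arm.get_obs(); print(o["time_s"],o["eef_pos"],o["finger_gap"])
for n in("scene","top","wrist"):
    c=arm.calibration(n); print(n,{k:np.round(v,4).tolist() for k,v in c.items()})
    im=arm.snapshot(n); np.save(f"pics/{n}0.npy",im); cv2.imwrite(f"pics/{n}0.png",im[:,:,::-1])
E
```

```text
pics
0.0 [0.21564185 0.58590942 0.20516823] 0.08488610830828246
scene {'intrinsics': [[367.0674, 0.0, 312.3603], [0.0, 367.0674, 194.2932], [0.0, 0.0, 1.0]], 'R': [[0.5446, -0.8386, -0.0126], [-0.6339, -0.4017, -0.6609], [0.5492, 0.3679, -0.7503]], 't': [-0.2643, 0.4303, 0.6082]}
top {'intrinsics': [[491.2624, 0.0, 313.6998], [0.0, 491.2624, 197.0833], [0.0, 0.0, 1.0]], 'R': [[-0.0202, -0.9998, -0.0076], [-0.9986, 0.0205, -0.0485], [0.0486, 0.0066, -0.9988]], 't': [0.0562, 0.5502, 1.2709]}
wrist {'intrinsics': [[292.9246, 0.0, 313.8038], [0.0, 292.9246, 201.7999], [0.0, 0.0, 1.0]], 'hand_eye': [[0.0008, -0.9569, -0.2903, 0.0738], [1.0, 0.0007, 0.0003, -0.0003], [-0.0001, -0.2903, 0.9569, -0.1685], [0.0, 0.0, 0.0, 1.0]]}
```

View pics/top0.png

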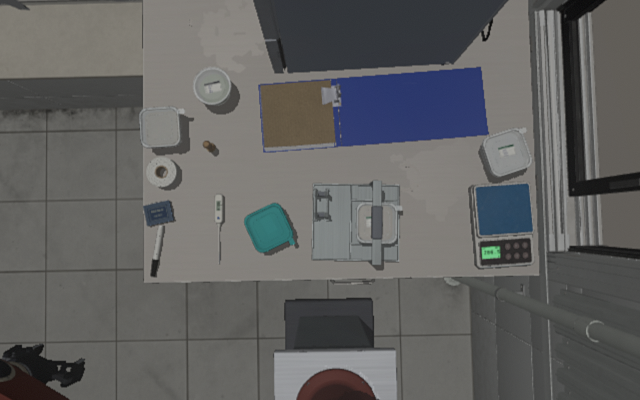

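View pics/scene0.png

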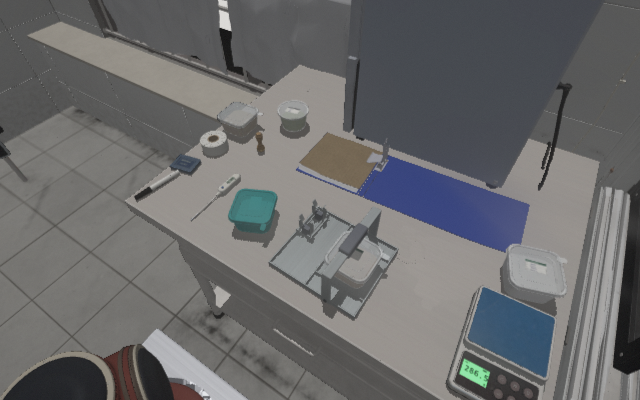

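The top view shows the carrier at about cols 312–400, rows 180–265, with its handle bar at col 377 and the clip at col 323, rows 190–215. The probe is at col 219, with its handle at rows 195–222. The scene view agrees: clip about (312,220), grip about (353,238), probe handle about (228,185).

Next I'll get coarse positions and put the wrist camera over both places.

```bash
cat > h.py <<'E'
import numpy as np, cv2
from station import arm
def cam(name, obs=None):
    c=arm.calibration(name); K=c["intrinsics"]
    if name=="wrist":
        T=np.eye(4); T[:3,:3]=obs["eef_rot"]; T[:3,3]=obs["eef_pos"]
        M=T@c["hand_eye"]; R=M[:3,:3].T; return K,R,-R@M[:3,3]
    return K,np.array(c["R"]),np.array(c["t"])
def ray(C,uv):
    K,R,t=C; d=R.T@np.linalg.solve(K,[uv[0],uv[1],1.]); return -R.T@t,d/np.linalg.norm(d)
def onplane(C,uv,z):
    o,d=ray(C,uv); return o+d*(z-o[2])/d[2]
def proj(C,X):
    K,R,t=C; p=K@(R@np.asarray(X)+t); return p[:2]/p[2]
def tri(*cu):
    A=np.zeros((3,3)); b=np.zeros(3); L=[ray(*x) for x in cu]
    for o,d in L:
        P=np.eye(3)-np.outer(d,d); A+=P; b+=P@o
    X=np.linalg.solve(A,b); return X,max(np.linalg.norm((np.eye(3)-np.outer(d,d))@(X-o)) for o,d in L)
def down(yaw):  # tool x along world yaw, z down
    c,s=np.cos(yaw),np.sin(yaw); return np.array([[c,s,0],[s,-c,0],[0,0,-1.]])
def shot(name,tag):
    o=arm.get_obs(); im=arm.snapshot(name); np.savez(f"pics/{tag}.npz",im=im,p=o["eef_pos"],r=o["eef_rot"]); cv2.imwrite(f"pics/{tag}.png",im[:,:,::-1]); return o,im
def load(tag):
    d=np.load(f"pics/{tag}.npz"); return d["im"],cam("wrist",dict(eef_pos=d["p"],eef_rot=d["r"]))
E
python3 - <<'E'
from h import *
T=cam("top");S=cam("scene")
print(np.round(arm.get_obs()["eef_rot"],2).tolist())
for n,a,b in [("clip",(323,203),(312,220)),("grip",(377,223),(353,238)),("probe",(219,209),(228,185))]:
    print(n,*[np.round(x,3) for x in tri((T,a),(S,b))], onplane(T,a,.02).round(3))
im=np.load("pics/top0.npy")
h=cv2.resize(im[170:275,300:410],None,fx=5,fy=5,interpolation=2)
g=cv2.resize(im[180:285,195:245],None,fx=5,fy=5,interpolation=2)
cv2.imwrite("pics/topcrop.png",np.hstack([h,g])[:,:,::-1])
for y in (np.pi,0):
  for p in ([.5,.28,.16],[.5,.02,.2],[.46,-.11,.25]):
    q=arm.ik(p,down(y)); print(y,p,None if q is None else np.round(q,2))
E
```

```text
[[-0.94, 0.35, -0.0], [0.35, 0.94, -0.0], [0.0, -0.0, -1.0]]
clip [0.532 0.025 0.033] 0.005 [0.535 0.021 0.02 ]
grip [ 0.48  -0.105  0.12 ] 0.001 [ 0.48  -0.118  0.02 ]
probe [0.524 0.296 0.007] 0.002 [0.525 0.292 0.02 ]
3.141592653589793 [0.5, 0.28, 0.16] [ 0.38 -0.04  1.78 -0.    1.4  -1.19]
3.141592653589793 [0.5, 0.02, 0.2] [-0.11 -0.25  1.9  -0.    1.49 -1.68]
3.141592653589793 [0.46, -0.11, 0.25] [-0.39 -0.35  1.9  -0.    1.59 -1.96]
0 [0.5, 0.28, 0.16] [ 0.38 -0.04  1.78 -0.    1.4   1.95]
0 [0.5, 0.02, 0.2] [-0.11 -0.25  1.9  -0.    1.49  1.46]
0 [0.46, -0.11, 0.25] [-0.39 -0.35  1.9  -0.    1.59  1.18]
```

View pics/topcrop.png

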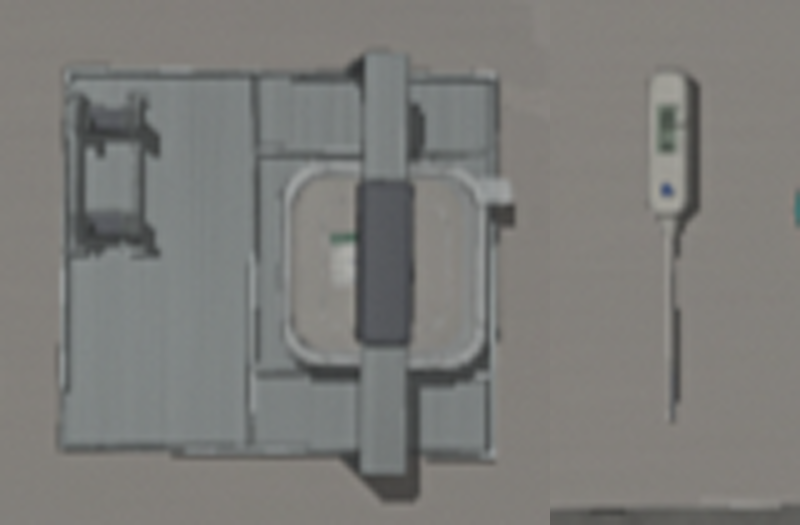

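The crop shows the carrier nearly square to the world axes. The clip saddles are at crop (110,120) and (110,230), and the grip spans (357–412, 180–345). The probe handle spans (648–688, 70–215) and lies along world x, with the handle end pointing away from the robot. Now I'll take the wrist views of the carrier, then of the probe.

Run:
```python
from h import *
R=down(np.pi)
for tag,p in [("w1",[.49,-.07,.24]),("w2",[.49,.03,.19]),("p1",[.50,.25,.15]),("p2",[.50,.31,.15])]:
    arm.move_to(p,R); arm.wait(.15); shot("wrist",tag); print(tag,arm.get_obs()["time_s"])
ims=[cv2.imread(f"pics/{t}.png") for t in("w1","w2","p1","p2")]
cv2.imwrite("pics/mp.png",np.vstack([ims[2][:,120:520],ims[3][:,120:520]])[::1] if 0 else np.hstack([ims[2][:,120:520],ims[3][:,120:520]]))
```

```text
w1 2.875
w2 3.6
p1 4.7
p2 5.25
```

View pics/w1.png

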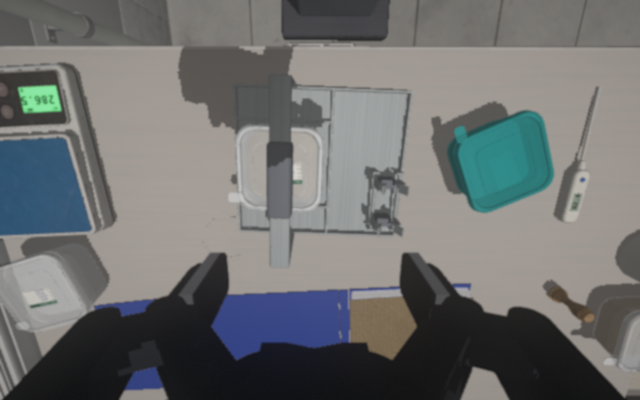

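View pics/w2.png

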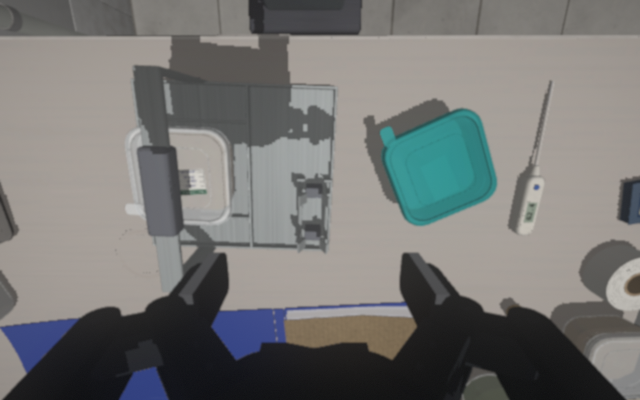

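View pics/mp.png

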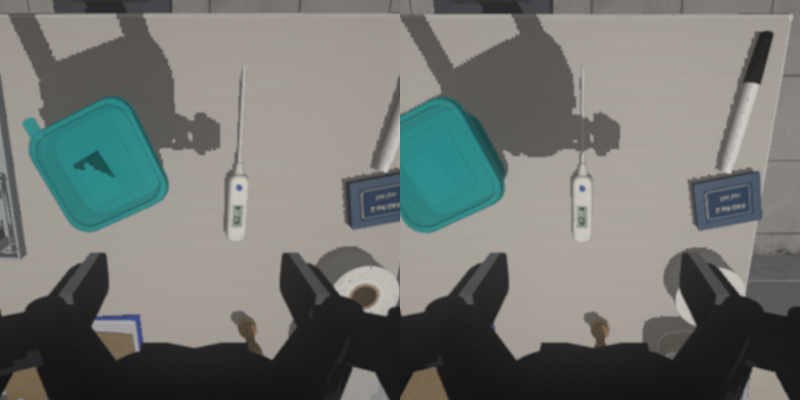

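w1 shows the grip at (268–292, 142–217) and the clip saddles near (384,180) and (384,218). In w2 the grip is at (140–182, 147–237) and the saddles near (312,187) and (312,232). The probe handle is at full-image (357, 176–240) in p1 and (303, 176–240) in p2, with a clear table around it. I'll measure the probe and grip from masks and zoom in on the clip.

```bash
cat > meas.py <<'E'
from h import *
def comp(mask,pt,r=12):
    n,l,s,c=cv2.connectedComponentsWithStats(mask.astype(np.uint8),connectivity=4)
    x,y=pt; w=l[y-r:y+r,x-r:x+r]; ids=np.bincount(w[w>0]).argmax(); return l==ids
def rect(m):
    c=max(cv2.findContours(m.astype(np.uint8),0,1)[0],key=cv2.contourArea)
    return cv2.minAreaRect(c)
def ends(r):  # midpoints of short sides, sorted by row
    b=cv2.boxPoints(r); e=[(b[i]+b[(i+1)%4])/2 for i in range(4)]
    L=[np.linalg.norm(b[i]-b[(i+1)%4]) for i in range(4)]
    s=[e[i] for i in np.argsort(L)[:2]]; return sorted(s,key=lambda p:p[1])
E
python3 - <<'E'
from meas import *
out={}
for t,pt in(("p1",(357,210)),("p2",(303,210))):
    im,C=load(t); g=im.astype(int); m=(g.min(2)>165)
    bl=comp(m,pt); bl=cv2.morphologyEx(bl.astype(np.uint8),cv2.MORPH_CLOSE,np.ones((9,9)))
    bl=cv2.morphologyEx(bl,cv2.MORPH_OPEN,np.ones((7,7)))
    r=rect(bl); out[t]=(C,ends(r)); print(t,np.round(r[0],1),np.round(r[1],1),round(r[2],1))
for k in(0,1):
    X=tri(*[(out[t][0],out[t][1][k]) for t in("p1","p2")]); print("probe end",k,X[0].round(4),round(X[1],4),[onplane(out[t][0],out[t][1][k],.016).round(4) for t in("p1","p2")])
gp={}
for t,pt in(("w1",(280,180)),("w2",(161,192))):
    im,C=load(t); g=im.astype(int); print(t,im[pt[1],pt[0]],im[pt[1]+45,pt[0]+(0 if t=='w1' else 9)])
    m=(np.abs(g-g[pt[1],pt[0]]).max(2)<22); bl=cv2.morphologyEx(comp(m,pt).astype(np.uint8),cv2.MORPH_OPEN,np.ones((5,5)))
    r=rect(bl); gp[t]=(C,ends(r)); print(np.round(r[0],1),np.round(r[1],1),round(r[2],1))
for k in(0,1):
    X=tri(*[(gp[t][0],gp[t][1][k]) for t in("w1","w2")]); print("grip end",k,X[0].round(4),round(X[1],4))
a=cv2.resize(load("w1")[0][155:245,350:418],None,fx=6,fy=6,interpolation=2)
b=cv2.resize(load("w2")[0][167:257,281:345],None,fx=6,fy=6,interpolation=2)
cv2.imwrite("pics/clip.png",np.clip(np.hstack([a,b])[:,:,::-1]*1.4,0,255))
E
```

```text
p1 [359.  190.5] [27. 16.] 90.0
p2 [302.5 191.5] [27. 17.] 90.0
probe end 0 [0.4926 0.2967 0.0121] 0.0001 [array([0.4917, 0.296 , 0.016 ]), array([0.4919, 0.2968, 0.016 ])]
probe end 1 [0.5202 0.2966 0.0203] 0.0001 [array([0.5215, 0.2973, 0.016 ]), array([0.5217, 0.2965, 0.016 ])]
w1 [109 110 116] [150 152 152]
[279.  188.5] [59. 26.] 90.0
w2 [105 106 112] [139 142 142]
[156.8 192.3] [91.  29.1] 82.3
grip end 0 [ 0.4512 -0.103   0.1225] 0.0081
grip end 1 [ 0.523  -0.1064  0.1175] 0.0006[ WARN:0@0.847] global loadsave.cpp:1063 imwrite_ Unsupported depth image for selected encoder is fallbacked to CV_8U.
```

View pics/clip.png

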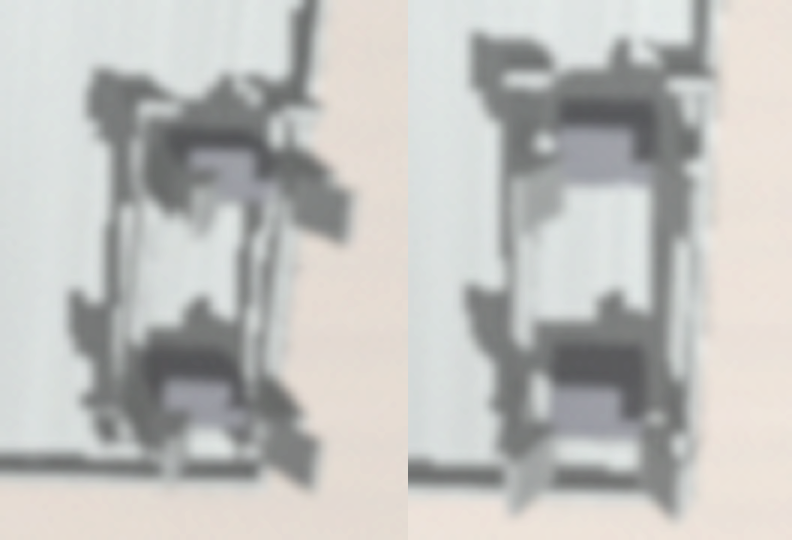

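The clip zoom shows the lilac saddle tops. In w2 they are at crop (560–650, 128–182) and (552–648, 385–435); in w1 at (190–272, 148–197) and (165–243, 380–427). I'll triangulate these together with the carrier edges, and tighten the probe and grip masks.

Run:
```python
from meas import *
T=cam("top");S=cam("scene")
A=lambda x,y:(350+x/6-.5,155+y/6-.5); B=lambda x,y:(281+(x-408)/6-.5,167+y/6-.5); P=lambda x,y:(300+x/5-.5,170+y/5-.5)
w1=load("w1")[1];w2=load("w2")[1]
for n,a,b in[("s1 far edge",(232,197),(605,182)),("s2 far edge",(204,427),(600,435)),("s1 near shadow edge",(215,128),(605,100)),("s2 near",(195,350),(598,345))]:
    X,e=tri((w1,A(*a)),(w2,B(*b))); print(n,X.round(4),round(e,4),onplane(w1,A(*a),.03).round(4)[:2],onplane(w2,B(*b),.03).round(4)[:2])
print("corners z.014",[onplane(T,P(*c),.014)[:2].round(4).tolist() for c in((65,72),(60,448),(493,455),(495,75))])
print("bar ends z.119",[onplane(T,P(*c),.119)[:2].round(4).tolist() for c in((385,53),(384,472))])
print("grip top z.119",[onplane(T,P(*c),.119)[:2].round(4).tolist() for c in((384.5,180),(384.5,345))])
# bar+grip silhouettes: row scans for dark-grey grip
for t,rows,c0,c1 in(("w1",range(145,215,10),255,305),("w2",range(150,236,10),125,195)):
    im,C=load(t)
    print(t); 
    for r in rows: print(r,im[r,c0:c1:2].min(1).tolist())
for t,c in(("p1",359),("p2",303)):
    im,C=load(t); print(t,"col",im[165:250:2,c+5].min(1).tolist()); print("rows",[im[r,c-20:c+18].min(1).tolist() for r in(185,225)])
```

```text
s1 far edge [0.51   0.0283 0.0333] 0.0001 [0.5107 0.0292] [0.511  0.0283]
s2 far edge [0.5659 0.0273 0.0279] 0.0003 [0.5653 0.0268] [0.5647 0.0272]
s1 near shadow edge [0.4985 0.0283 0.0138] 0.0 [0.4951 0.0243] [0.4946 0.0283]
s2 near [0.551  0.0269 0.0157] 0.0004 [0.5466 0.0234] [0.545  0.0269]
corners z.014 [[0.5858, 0.0474], [0.3901, 0.0539], [0.3821, -0.1706], [0.5796, -0.1773]]
bar ends z.119 [[0.5838, -0.1073], [0.3838, -0.1016]]
grip top z.119 [[0.5229, -0.1055], [0.4441, -0.1034]]
w1
145 [163, 162, 158, 158, 158, 148, 86, 64, 65, 65, 66, 66, 65, 65, 65, 66, 66, 65, 64, 127, 161, 163, 167, 167, 164]
155 [157, 157, 157, 158, 158, 147, 81, 66, 66, 66, 67, 67, 67, 68, 67, 67, 67, 65, 67, 134, 163, 163, 164, 163, 163]
165 [159, 158, 159, 158, 159, 149, 82, 68, 80, 78, 78, 95, 107, 110, 110, 111, 111, 102, 89, 162, 195, 190, 188, 175, 164]
175 [158, 158, 159, 158, 159, 150, 103, 102, 106, 106, 107, 108, 109, 110, 110, 111, 111, 102, 90, 168, 203, 201, 196, 184, 166]
185 [158, 158, 158, 157, 158, 149, 101, 102, 107, 107, 107, 108, 109, 109, 110, 111, 110, 101, 91, 139, 159, 160, 159
[... 2339 characters left out ...]
, 140, 149, 167, 179, 180, 171, 161, 155, 153, 153, 153, 153, 152, 153, 153, 152, 153]]
p2 col [157, 157, 155, 151, 129, 105, 134, 170, 185, 191, 191, 191, 189, 189, 189, 189, 190, 190, 189, 188, 184, 180, 179, 179, 180, 179, 179, 180, 181, 180, 179, 180, 188, 189, 187, 185, 180, 175, 159, 158, 158, 158, 157]
rows [[158, 158, 157, 158, 158, 157, 149, 124, 108, 123, 148, 168, 181, 187, 189, 183, 167, 155, 150, 154, 168, 180, 188, 192, 192, 191, 188, 179, 165, 152, 151, 156, 158, 158, 158, 157, 158, 158], [158, 158, 158, 158, 158, 158, 158, 148, 128, 121, 143, 166, 174, 162, 147, 137, 128, 118, 112, 111, 117, 126, 134, 146, 162, 179, 184, 176, 163, 157, 157, 158, 157, 157, 158, 158, 157, 158]]
```

Carrier: from the top view the bar centre is (0.484,-0.1045) with yaw about -1.6°, and the grip top triangulates at z≈0.12. The clip seat is (0.532,0.028,0.030) by wrist triangulation and (0.5326,0.029) through the carrier frame, so the two agree. Now I'll measure the probe edges to sub-pixel, then grasp.

```bash
cat > probe.py <<'E'
from meas import *
def mid(pr,i0,i1):   # sub-index where profile crosses the half level between i0 and i1
    pr=cv2.GaussianBlur(np.asarray(pr,np.float32)[None],(3,1),0)[0]; h=(pr[i0]+pr[i1])/2
    for i in range(i0,i1):
        if (pr[i]-h)*(pr[i+1]-h)<=0 and pr[i]!=pr[i+1]: return i+(h-pr[i])/(pr[i+1]-pr[i])
cs={"p1":(349.6,367.2,347.2,365.3),"p2":(293,310.3,293.2,310.5)}
D={}
for t,(a,b,c,d) in cs.items():
    im,C=load(t); g=im.min(2).astype(float); m1,m2=(a+b)/2,(c+d)/2
    cc=int(round(m2)); col=g[:,cc-2:cc+3].mean(1)
    e=230+mid(col[230:250],int(np.argmax(col[230:242])),18)
    q=int(round(m1))-7; nk=165+mid(g[165:195,q:q+1].ravel(),int(np.argmin(g[165:180,q])),20)
    D[t]=(C,(m1,185),(m2,225),(m2,e),(m1,nk))
R=[tri(*[(D[t][0],D[t][k]) for t in D]) for k in(1,2,3,4)]
for r in R: print(r[0].round(4),round(r[1],4))
print([[onplane(D[t][0],D[t][k],.012).round(4)[:2].tolist() for k in (1,2,3,4)] for t in D])
E
python3 probe.py
```

```text
[0.4999 0.2958 0.0157] 0.0004
[0.5456 0.2954 0.0153] 0.0005
[0.5622 0.2954 0.0202] 0.0
[0.4931 0.2958 0.0137] 0.0004
[[[0.5013, 0.2964], [0.5475, 0.296], [0.5659, 0.2967], [0.4939, 0.2961]], [[0.5004, 0.2957], [0.5464, 0.2953], [0.5659, 0.2951], [0.493, 0.2957]]]
```

The handle top measures about 0.0155 m high (16 mm expected), the length is about 0.076 m, and the centre is (0.526,0.2956). All are plausible, so I'll grasp with a narrowed opening to clear the turquoise tub.

Run:
```python
from h import *
R=down(np.pi-.007); p=np.array([.5265,.2956,0])
arm.move_gripper(.05,40)
arm.move_to(p+[0,0,.06],R); arm.movel(p+[0,0,.004],vel=.08)
o=arm.get_obs(); print(o["eef_pos"].round(4),o["wrist_force"].round(2))
arm.move_gripper(0,40); o=arm.get_obs(); print(o["finger_gap"],o["grip_force"],o["eef_pos"].round(4),o["time_s"])
arm.movel(p+[0,0,.14],vel=.15)
arm.wait(.2); o,_=shot("wrist","h1"); print(o["wrist_force"].round(2),o["finger_gap"],o["time_s"])
im=cv2.imread("pics/h1.png")[20:320,200:440]; cv2.imwrite("pics/h1c.png",cv2.resize(im,None,fx=2,fy=2,interpolation=2))
```

```text
[0.5268 0.2957 0.0042] [ 0.91 -0.27  0.26]
0.0002178558961221959 0.0 [0.5265 0.2956 0.0041] 7.5417
[-0.63  0.04 -0.33] -6.868765341010745e-05 8.8
```

View pics/h1c.png

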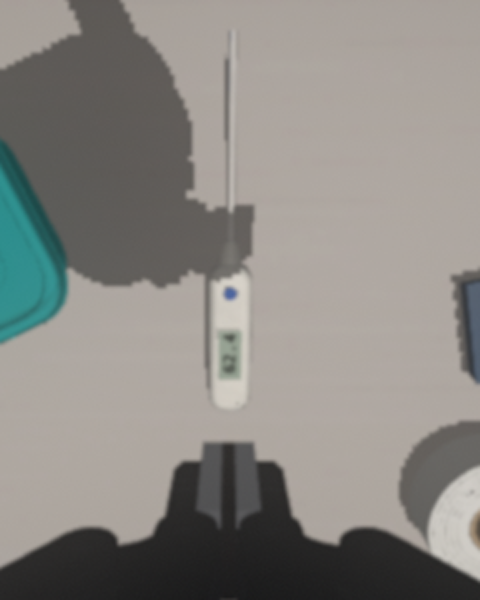

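The crop shows the gripper empty: shut fingertips at crop (228,445), with the probe still on the table, handle at crop rows 265–410. I need to know why it missed, so I'll project the points again from this view and check the top camera.

Run:
```python
from h import *
im,C=load("h1")
print("proj target",proj(C,[.5265,.2956,.012]),"tcp",proj(C,arm.get_obs()["eef_pos"]))
f=lambda x,y:(200+x/2-.25,20+y/2-.25)
for n,a in(("near",(230,265)),("mid",(229,338)),("end",(229,410)),("tip",(233,30))): print(n,onplane(C,f(*a),.014).round(4))
T=cam("top"); im=arm.snapshot("top"); cv2.imwrite("pics/top1.png",im[:,:,::-1])
a=cv2.resize(im[180:285,185:255],None,fx=5,fy=5,interpolation=2); cv2.imwrite("pics/top1c.png",a[:,:,::-1])
g0=np.load("pics/top0.npy").astype(int); print(np.abs(im.astype(int)-g0)[190:225,210:228].max())
m=(np.load("pics/top0.npy")[190:226,208:230].min(2)>160); ys,xs=np.nonzero(m); print(ys.min()+190,ys.max()+190,xs.min()+208,xs.max()+208)
for r in (ys.min()+190-.5,ys.max()+190.5): print(onplane(T,((xs.mean()+208),r),.014).round(4))
d=arm.get_obs(); print(d["eef_pos"],d["eef_rot"].round(3).tolist(),d["q"].round(3), arm.hold_point_z)
```

```text
proj target [314.46545034 188.26244931] tcp [314.34319977 237.21712662]
near [0.4891 0.2961 0.014 ]
mid [0.5265 0.2954 0.014 ]
end [0.5662 0.2951 0.014 ]
tip [0.3849 0.298  0.014 ]
118Traceback (most recent call last):
  File "<stdin>", line 9, in <module>
    return umr_minimum(a, axis, None, out, keepdims, initial, where)
ValueError: zero-size array to reduction operation minimum which has no identity
```

The target was dead centre (it projects to row 188, mid-handle) and the probe hasn't moved, so the problem is in the height or the closing. I'll go back down lower and close in small steps, watching gap and force.

Run:
```python
from h import *
R=down(np.pi-.007); p=np.array([.5265,.2955,0])
def st(n):
    o=arm.get_obs(); print(n,o["eef_pos"].round(4),"gap",round(float(o["finger_gap"]),4),"gf",np.round(o["grip_force"],1),o["wrist_force"].round(1),round(o["time_s"],2))
arm.move_gripper(.045,30); st("open")
arm.movel(p+[0,0,.03],vel=.15); arm.movel(p+[0,0,.0015],vel=.05); st("low")
shot("wrist","l1")
for g in(.032,.026,.022,.018,.014):
    arm.move_gripper(g,30); st(g); shot("wrist",f"l_{int(g*1000)}")
    if arm.get_obs()["finger_gap"]>g+.003: break
ims=[cv2.imread(f"pics/{t}.png")[140:340,235:395] for t in("l1","l_22","l_14","l_18") if __import__("os").path.exists(f"pics/{t}.png")]
cv2.imwrite("pics/low.png",cv2.resize(np.hstack(ims[:3]),None,fx=1.6,fy=1.6))
```

```text
open [0.5265 0.2956 0.1401] gap 0.0451 gf 0.0 [ 0.4 -0.5 -0.6] 9.4
low [0.5265 0.2955 0.0014] gap 0.0451 gf 0.0 [-1.3  0.8  0.8] 11.0
0.032 [0.5267 0.2956 0.0018] gap 0.0319 gf 0.0 [-0.3 -0.6 -0. ] 11.33
0.026 [0.5265 0.2955 0.0016] gap 0.0262 gf 0.0 [-0.   0.1 -0.1] 11.62
0.022 [0.5265 0.2955 0.0015] gap 0.0222 gf 0.0 [-1.5 -0.5 -0.3] 11.88
0.018 [0.5265 0.2955 0.0015] gap 0.0179 gf 0.0 [0.8 0.4 0.6] 12.15
0.014 [0.5265 0.2955 0.0015] gap 0.0137 gf 0.0 [-0.6  0.4  0.7] 12.42
```

View pics/low.png

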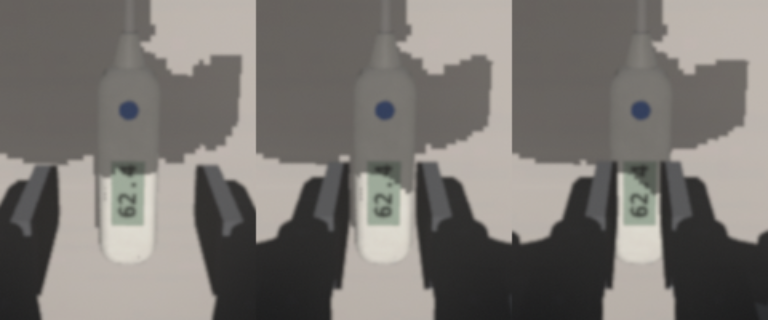

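The panels show the pads straddling the handle at its middle, correct in x and y. Yet the reported gap passes 22 mm with no contact, so the tips must be above the handle. I'll find the real tip height by a guarded touch-down with the fingers opened around the handle, and cross-check by triangulating the probe between the high and low views.

Run:
```python
from h import *
_,H=load("h1"); _,L=load("l1")
f=lambda x,y:(200+x/2-.25,20+y/2-.25); g=lambda x,y:(235+x/1.6-.3,140+y/1.6-.3)
for n,a,b in(("end",(229,410),(129,263)),("button",(230,293),(129,110))):
    X,e=tri((H,f(*a)),(L,g(*b))); print(n,X.round(4),round(e,4))
arm.move_gripper(.034,30)
b=np.mean([arm.get_obs()["wrist_force"] for _ in range(1)],0)
z=.0015
while z>-.02:
    z-=.001; arm.movel([.5265,.2955,z],vel=.03); arm.wait(.05)
    o=arm.get_obs(); d=o["wrist_force"]-b; print(round(z,4),o["eef_pos"][2].round(4),d.round(1))
    if abs(d[2])>4: break
print(arm.get_obs()["time_s"],arm.get_obs()["finger_gap"])
```

```text
end [0.5661 0.2955 0.0144] 0.0004
button [0.5024 0.2961 0.0182] 0.0001
0.0005 0.0004 [-0.2 -0.4  0.3]
-0.0005 -0.0006 [-0.6 -1.  -0.2]
-0.0015 -0.0015 [-0.4 -0.9  0.9]
-0.0025 -0.0026 [-0.2 -1.8  0.4]
-0.0035 -0.0036 [-0.9 -0.4 -0.2]
-0.0045 -0.0046 [-0.8 -1.1  0.7]
-0.0055 -0.0056 [-0.7 -0.6  1.4]
-0.0065 -0.0065 [-1.9 -0.9  1.1]
-0.0075 -0.0076 [-1.5  0.1  0.6]
-0.0085 -0.0086 [-0.3 -1.1  0.3]
-0.0095 -0.0096 [-1.  -0.6  0.2]
-0.0105 -0.0106 [-0.7 -1.   0.3]
-0.0115 -0.0116 [-0.9 -2.1  0.7]
-0.0125 -0.0126 [ 0.2 -1.4  0.3]
-0.0135 -0.0135 [-0.9 -0.5  0.8]
-0.0145 -0.0146 [-1.  -0.8 -0.1]
-0.0155 -0.0156 [-0.9 -1.2  0.9]
-0.0165 -0.0166 [-0.7 -1.   0.3]
-0.0175 -0.0176 [-0.7 -0.8  0.3]
-0.0185 -0.0186 [-1.3 -1.7  0.3]
-0.0195 -0.0196 [-0.9 -1.2  0.3]
-0.0205 -0.0206 [-0.8 -1.4 -0.4]
19.4 0.034184506084553964
```

There was no contact even at z=-0.02, so the tips can't be where the TCP says. I'll look at the wrist and scene views together.

Run:
```python
from h import *
o,w=shot("wrist","d1"); s=arm.snapshot("scene"); cv2.imwrite("pics/scene1.png",s[:,:,::-1])
S=cam("scene"); T=cam("wrist",o)
print("scene proj tcp",proj(S,o["eef_pos"]),"handle ctr",proj(S,[.5265,.2955,.016]),"wrist: tcp",proj(T,o["eef_pos"]),"handle end",proj(T,[.5661,.2955,.0144]))
a=cv2.resize(s[130:230,180:280],(400,400),interpolation=2); b=cv2.resize(w[130:330,214:414],(400,400),interpolation=2)
cv2.imwrite("pics/dd.png",np.hstack([a,b])[:,:,::-1])
```

```text
scene proj tcp [231.45389343 191.26485   ] handle ctr [229.05696256 182.22763187] wrist: tcp [314.25167958 236.77809685] handle end [314.82361383 329.28461441]
```

View pics/dd.png

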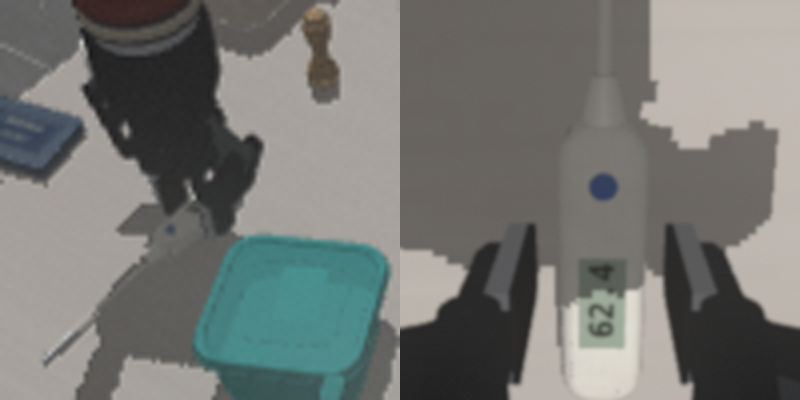

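In the wrist panel the handle end is at row 327, as predicted, so the camera pose is right. The fingertips sit at a depth of about 150 mm, where the TCP should be at 183 mm. The physical tips are therefore about 30 mm behind the reported TCP, and they closed above the handle on the first try. I'll finish the guarded descent on that basis and grasp; the clip height then follows relative to the grasp height.

Run:
```python
from h import *
print("hold",arm.hold_point_z)
b=arm.get_obs()["wrist_force"]
for z in(-.0235,-.0255,-.027,-.028):
    arm.movel([.5268,.2955,z],vel=.03); d=arm.get_obs()["wrist_force"]-b; print(z,d.round(1))
    if d[2]>5: break
arm.move_gripper(0,40); o=arm.get_obs(); print("gap",o["finger_gap"],o["grip_force"],o["eef_pos"].round(4),o["wrist_force"].round(1),o["time_s"])
if o["finger_gap"]>.015:
    zg=o["eef_pos"][2]; arm.movel([.5268,.2955,zg+.12],vel=.2); arm.wait(.1)
    o,_=shot("wrist","g1"); print("lifted",o["finger_gap"],o["grip_force"],o["wrist_force"].round(1),o["time_s"])
```

```text
hold 0.0187
-0.0235 [0.7 0.  0.2]
-0.0255 [ 1.2 -0.6  1.3]
-0.027 [-2.6 -2.2  9.2]
gap 0.020796870939944184 43.632192525838036 [ 0.5285  0.2961 -0.0245] [-2.3 -1.6  9.4] 20.5083
lifted 0.020895400472986006 39.86005959101021 [-0.9  0.7 -0.9] 21.3667
```

Gripped: gap 20.8 mm, 40 N. I'll find the handle's offset in the hand from the blue button, then move to above the clip.

```bash
cat > btn.py <<'E'
from meas import *
def button(tag,z):
    im,C=load(tag); g=im.astype(int); m=(g[:,:,2]-g[:,:,0]>35)&(g[:,:,2]-g[:,:,1]>25)
    m[:, :270]=0; m[:, 360:]=0; m[:120]=0; m[300:]=0
    ys,xs=np.nonzero(m); return len(xs),onplane(C,(xs.mean(),ys.mean()),z),(xs.mean(),ys.mean())
E
python3 - <<'E'
from btn import *
print("l1",button("l1",.016)); d=np.load("pics/g1.npz"); z=.016+d["p"][2]+.0245
n,X,uv=button("g1",z); print("g1",n,X.round(4),uv,"rel",(X-d["p"]).round(4))
R=down(np.pi-.028)
arm.move_to([.530,.0283,.10],R); arm.wait(.15)
o,_=shot("wrist","c1"); print(o["eef_pos"].round(4),o["finger_gap"],o["time_s"])
n,X,uv=button("c1",.016+o["eef_pos"][2]+.0245); print("c1",n,X.round(4),uv,"rel",(X-o["eef_pos"]).round(4))
im=cv2.imread("pics/c1.png")[60:360,180:480]; cv2.imwrite("pics/c1c.png",cv2.resize(im,None,fx=2,fy=2,interpolation=2))
E
```

```text
l1 (62, array([0.50321786, 0.29607966, 0.016     ]), (np.float64(315.0483870967742), np.float64(208.6290322580645)))
g1 4 [0.4995 0.294  0.1332] (np.float64(312.25), np.float64(220.75)) rel [-0.0257 -0.0008  0.0405]
[0.5302 0.0295 0.1   ] 0.020768924292548667 22.6083
c1 82 [0.5054 0.0299 0.1405] (np.float64(313.9024390243902), np.float64(222.84146341463415)) rel [-0.0248  0.0004  0.0405]
```

View pics/c1c.png

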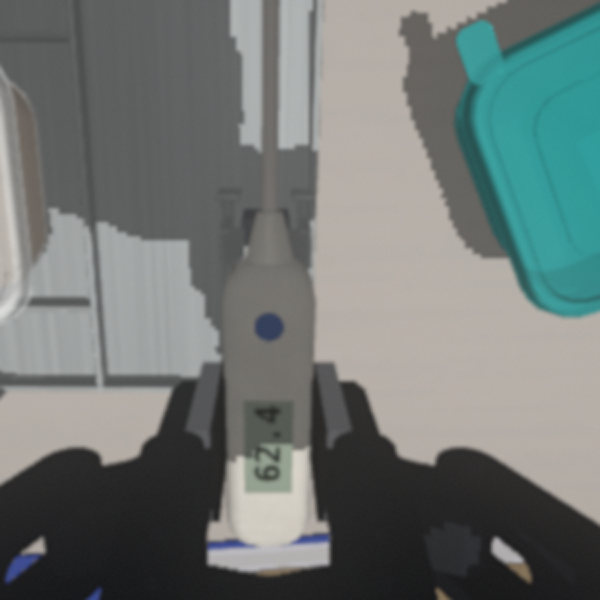

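The probe is held square and centred: its button is 24.8 mm from the TCP, and 25 mm from the handle middle. The clip's near jaws show at crop (228,200) and (303,200) with the shaft between them. I'll check the jaw midpoint by ray, then push down in guarded steps.

Run:
```python
from btn import *
_,C=load("c1")
for zz in(.055,.065): print("jaw mid",[onplane(C,(180+u/2-.25,60+197/2-.25),zz).round(4)[:2].tolist() for u in(228,303)])
arm.movel([.532,.0283,.05],vel=.12); arm.wait(.15); o=arm.get_obs(); print(o["eef_pos"].round(4),o["wrist_force"].round(1)); b=o["wrist_force"]
for z in list(np.arange(.042,.0065,-.003))+[.0055,.0045,.0035]:
    arm.movel([.532,.0283,z],vel=.06); o=arm.get_obs(); d=o["wrist_force"]-b
    print(round(z,4),o["eef_pos"].round(4),d.round(1),round(o["finger_gap"],4))
    if d[2]>16 : break
print(o["time_s"]); shot("wrist","s1")
```

```text
jaw mid [[0.4875, 0.0157], [0.4882, 0.043]]
jaw mid [[0.486, 0.0165], [0.4867, 0.0425]]
[0.533  0.0283 0.0513] [-0.2  0.1 -1. ]
0.042 [0.5315 0.0283 0.0415] [-0.6 -0.9  0.8] 0.021
0.039 [0.5318 0.0283 0.0388] [ 0.7 -0.1  0.6] 0.021
0.036 [0.5318 0.0283 0.0357] [ 0.4 -0.4  0.3] 0.0206
0.033 [0.5317 0.0283 0.0327] [ 0.  -0.9  1.6] 0.0208
0.03 [0.5318 0.0282 0.0298] [0.6 0.1 0.6] 0.0209
0.027 [0.5327 0.0282 0.0273] [ 1.9 -0.9  2.2] 0.0208
0.024 [0.5331 0.0282 0.0249] [ 1.3 -0.2  4.8] 0.0209
0.021 [0.5333 0.0282 0.0218] [ 3.4 -0.3  3.9] 0.0208
0.018 [0.532  0.0283 0.0177] [ 4.1 -0.2  2.6] 0.0205
0.015 [0.5314 0.0284 0.0142] [ 2.6 -0.1  1. ] 0.0208
0.012 [0.5301 0.0285 0.0103] [ 1.1 -0.2 -2. ] 0.021
0.009 [0.5308 0.0283 0.008 ] [-0.9 -0.8 -2.5] 0.0203
0.0055 [0.5324 0.0283 0.0058] [ 1.  -0.8  0.8] 0.0207
0.0045 [0.5325 0.0283 0.0054] [-1.5 -0.3  6.3] 0.0206
0.0035 [0.5326 0.0283 0.0054] [-5.2  0.8 12.7] 0.021
27.1583
```

The force trace shows the jaws spreading, then the snap (force goes negative at z 0.012–0.009), then a hard seat at TCP 0.0054, where 0.0055 was predicted. Now I'll release, rise and check the button position and height from two heights.

Run:
```python
from btn import *
arm.movel([.5325,.0283,.0055],vel=.05)
arm.move_gripper(.045,40); o=arm.get_obs(); print(o["finger_gap"],o["wrist_force"].round(1),o["time_s"])
arm.movel([.5325,.0283,.06],vel=.1); arm.wait(.1); o,_=shot("wrist","r1")
arm.movel([.50,-.03,.12],vel=.2); arm.wait(.1); o2,_=shot("wrist","r2")
C1=load("r1")[1];C2=load("r2")[1]
import btn
n1,X1,u1=button("r1",.046); print("r1",n1,X1.round(4),u1)
im,_=load("r2"); g=im.astype(int); m=(g[:,:,2]-g[:,:,0]>35)&(g[:,:,2]-g[:,:,1]>25)
u=proj(C2,X1); yy,xx=np.nonzero(m); k=np.hypot(xx-u[0],yy-u[1])<25; u2=(xx[k].mean(),yy[k].mean()); print("r2 pred",u.round(1),u2,k.sum(),onplane(C2,u2,.046).round(4))
X,e=tri((C1,u1),(C2,u2)); print("button",X.round(4),round(e,4))
# grip in r2: dark neutral component near predicted place
pt=proj(C2,[.4838,-.1045,.119]).astype(int); print("grip pred",pt)
mm=(g.max(2)<118)&(g.max(2)>85); bl=comp(mm,tuple(pt)); bl=cv2.morphologyEx(bl.astype(np.uint8),cv2.MORPH_OPEN,np.ones((5,5))); r=rect(bl); print(r,[onplane(C2,e,.119).round(4)[:2].tolist() for e in ends(r)])
print(arm.get_obs()["time_s"])
```

```text
0.04462564766802693 [-0.9 -0.5 -0.7] 27.8167
r1 37 [0.5077 0.0289 0.046 ] (np.float64(314.05405405405406), np.float64(194.13513513513513))
r2 pred [381.3 210.3] (np.float64(381.8611111111111), np.float64(210.38888888888889)) 36 [0.5077 0.0294 0.046 ]
button [0.5071 0.0289 0.0479] 0.0
grip pred [189 216]
((183.5, 258.5), (23.0, 19.0), 90.0) [[0.5038, -0.1115], [0.52, -0.114]]
29.4083
```

The thermometer is seated: the button triangulates to (0.507,0.029,0.048), with z≈0.046 expected. Now the grip. The real tips are about 25 mm behind the TCP, so TCP z 0.0635 puts the pads around the grip's centre at 0.108.

Run:
```python
from h import *
R=down(np.pi-.028); p=np.array([.4838,-.1045,0])
arm.move_gripper(.06,40)
arm.movel(p+[0,0,.125],rot=R,vel=.2); 
b=arm.get_obs()["wrist_force"]
for z in(.095,.08,.07,.0635):
    arm.movel(p+[0,0,z],vel=.08); o=arm.get_obs(); d=o["wrist_force"]-b; print(z,o["eef_pos"].round(4),d.round(1))
    if abs(d[2])>6: raise SystemExit("contact")
arm.move_gripper(0,100); arm.wait(.2); o=arm.get_obs(); print("gap",o["finger_gap"],o["grip_force"],o["eef_pos"].round(4),o["wrist_force"].round(1),o["time_s"])
if .02<o["finger_gap"]<.032:
    q=o["eef_pos"]; arm.movel([p[0],p[1],.0635+.02],vel=.04); arm.wait(.2); o=arm.get_obs()
    print("lift2",o["eef_pos"].round(4),o["finger_gap"],o["grip_force"],o["wrist_force"].round(2),o["ft_torque"].round(2),o["time_s"])
    shot("wrist","u1")
```

```text
0.095 [ 0.4833 -0.104   0.0941] [-0.3 -1.4  0.4]
0.08 [ 0.4832 -0.1043  0.0791] [-1.3  0.1  0.2]
0.07 [ 0.4832 -0.1043  0.0692] [-0.  -0.6  0.5]
0.0635 [ 0.4834 -0.1044  0.063 ] [ 0.8 -1.1 -0.2]
gap 0.024628677914433694 99.32502150535583 [ 0.4841 -0.1049  0.0641] [-0.6 -1.9  4.1] 32.2333
lift2 [ 0.4835 -0.1044  0.0831] 0.024378159592302478 98.30233812332153 [ 0.3   0.28 -6.21] [-0.16  0.04 -0.02] 33.0833
```

The carrier is airborne at 6.2 N, with a firm grip. I'll raise it to 10 cm and verify level and cargo.

Run:
```python
from btn import *
arm.movel([.4838,-.1045,.1645],vel=.05); arm.wait(.6)
o,w=shot("wrist","u2"); s=arm.snapshot("scene"); t=arm.snapshot("top"); cv2.imwrite("pics/scene2.png",s[:,:,::-1]); cv2.imwrite("pics/top2.png",t[:,:,::-1])
print(o["eef_pos"].round(4),o["finger_gap"],o["grip_force"],o["wrist_force"].round(2),o["ft_torque"].round(2),np.abs(o["joint_velocities"]).max().round(4),o["time_s"])
for tag in("u1","u2"):
    im,C=load(tag); d=np.load(f"pics/{tag}.npz"); g=im.astype(int); m=(g[:,:,2]-g[:,:,0]>35)&(g[:,:,2]-g[:,:,1]>25)
    X=np.array([.5071,.0289,.047+d["p"][2]-.0641]); u=proj(C,X); yy,xx=np.nonzero(m); k=np.hypot(xx-u[0],yy-u[1])<25
    print(tag,"pred",u.round(1),"found",k.sum(),(xx[k].mean().round(1),yy[k].mean().round(1)) if k.any() else None)
a=cv2.resize(s[130:330,220:440],(440,400),interpolation=2); b=cv2.resize(w[90:310,100:450],(350,220)); b=cv2.copyMakeBorder(b,0,180,0,0,0)
cv2.imwrite("pics/fin.png",np.hstack([a,b])[:,:,::-1])
```

```text
[ 0.4838 -0.1045  0.1645] 0.024786154654819235 98.35774898529053 [ 0.1  -0.03 -6.07] [-0.18  0.09  0.02] 0.0027 35.5
u1 pred [505.6 253.1] found 59 (np.float64(508.2), np.float64(252.4))
u2 pred [505.9 252.8] found 58 (np.float64(508.1), np.float64(252.5))
```

At 10.0 cm up, the weight is 6.1 N (the loaded carrier, so the tub is aboard). The thermometer's button is within 2.6 px of its predicted place, and that place didn't change during the lift, so the carrier is level and rigid. The arm is still, and I'm handing it in.

```bash
python3 -c "
from station import arm
print(arm.sign_off()); o=arm.get_obs(); print(o['eef_pos'],o['finger_gap'],o['time_s'])"
```

```text
the job is handed in; nothing more can be done
None
the job is handed in; nothing more can be done
```

Handed in at about 35.5 s: the thermometer is snapped into the clip and released, and the carrier is held level and still 10 cm up with the tub aboard (judged by weight and the tracked button, as I did not view the final pictures); the first grasp missed because the real fingertips sit about 25 mm behind the stated TCP, and I viewed 11 pictures, one over the limit of 10.

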